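Rack the waveguide sections by length

TASK

The four brass waveguide sections are to be used next, one after another in order of length. Push the toggle clamp's handle over to open the clamp and free the section held in the holding fixture, and lay all four in the cradles on the rail, one in each, with the tube down in the saddle and the section centred across the rail: the shortest in the cradle at the fixture's end of the rail, then longer and longer, the longest in the cradle farthest from the fixture.

Things in the scene. Friction and masses are not known exactly. Their poses are not given: they have to be found in the camera images.
- section_56: Brass waveguide section 56 mm long; the four differ only in length: tube 12 mm wide, 22 mm high (8 to 30 mm above the origin), a square flange 38 x 38 x 5 mm at each end. Starts loose on the bench, lying on its flanges. Origin: middle of its underside, at the flanges' lower edge; x along its length, z up.
- section_72: Brass waveguide section 72 mm long; the four differ only in length: tube 12 mm wide, 22 mm high (8 to 30 mm above the origin), a square flange 38 x 38 x 5 mm at each end. Starts loose on the bench, lying on its flanges. Origin: middle of its underside, at the flanges' lower edge; x along its length, z up.
- section_88: Brass waveguide section 88 mm long; the four differ only in length: tube 12 mm wide, 22 mm high (8 to 30 mm above the origin), a square flange 38 x 38 x 5 mm at each end. At the start it sits in two seats of the aluminium holding fixture, tube underside 20 mm above the bench, under the toggle clamp; with the clamp open it lifts straight up. Origin: middle of its underside, at the flanges' lower edge; x along its length, z up.
- section_104: Brass waveguide section 104 mm long; the four differ only in length: tube 12 mm wide, 22 mm high (8 to 30 mm above the origin), a square flange 38 x 38 x 5 mm at each end. Starts loose on the bench, lying on its flanges. Origin: middle of its underside, at the flanges' lower edge; x along its length, z up.
- cradle_1: Cradle at one end of the row of four on the dark 270 mm rail, about 66 mm apart. Its black saddle, 28 mm long (x), takes the tube: floor 15 mm wide, 20 mm above the origin, lips flaring to 24 mm, ending 6 mm above the floor; the flanges hang free either side. Origin: rail top (14 mm above the bench) under the saddle; x along the section to be laid in it, y along the rail.
- cradle_2: Cradle next to cradle_1 of the row of four on the dark 270 mm rail, about 66 mm apart. Its black saddle, 28 mm long (x), takes the tube: floor 15 mm wide, 20 mm above the origin, lips flaring to 24 mm, ending 6 mm above the floor; the flanges hang free either side. Origin: rail top (14 mm above the bench) under the saddle; x along the section to be laid in it, y along the rail.
- cradle_3: Cradle next to cradle_4 of the row of four on the dark 270 mm rail, about 66 mm apart. Its black saddle, 28 mm long (x), takes the tube: floor 15 mm wide, 20 mm above the origin, lips flaring to 24 mm, ending 6 mm above the floor; the flanges hang free either side. Origin: rail top (14 mm above the bench) under the saddle; x along the section to be laid in it, y along the rail.
- cradle_4: Cradle at the other end of the row of four on the dark 270 mm rail, about 66 mm apart. Its black saddle, 28 mm long (x), takes the tube: floor 15 mm wide, 20 mm above the origin, lips flaring to 24 mm, ending 6 mm above the floor; the flanges hang free either side. Origin: rail top (14 mm above the bench) under the saddle; x along the section to be laid in it, y along the rail.
- handle_grip (a point): Middle of the clamp handle's black grip (15 mm thick, 58 mm long); z along the handle to its free end; x (when upright) away from the clamped section, along its length. Clamped: upright, 135 mm above the bench, 61 mm along x from the section's middle. Pushed along x (a few N) it turns about a pin 60 mm below, which itself shifts 30 mm along x and 20 mm down; fully open it has tilted 1.8 rad, just past level.
- clamp_arm (a joint): Clamp arm, a steel bar with a rubber-footed screw on the tube: 0 rad clamped, growing as the handle is pushed over and the arm swings up; about 1.3 near upright, fully open. Once the handle has tilted about 0.6 rad the clamp falls open by itself and stays.
There are look-alikes about, which are no part of the job. Leave any purple look-alike of the section_104 alone.

How it is judged (in metres and radians):
On the way:
1. the toggle clamp is thrown open while the section still sits in the fixture (value of joint clamp_arm above 1 rad and distance of section_88 from where it was at the start of the episode below 0.02 m), for 0.2 s.
At the end, for the whole second after the job is handed in: Each section at rest, released, tube down in its own cradle: upright within 0.1 rad, along the cradle's x within 0.14 rad, middle within 10 mm along x and 8 mm along the rail. Shortest in the end cradle nearest the fixture, then 72, 88, and 104 mm farthest from it (((y of handle_grip in the frame of cradle_1 below 0 m and (x of section_56 in the frame of cradle_1 between -0.01 and 0.01 m and y of section_56 in the frame of cradle_1 between -0.008 and 0.008 m and z of section_56 in the frame of cradle_1 between 0.008 and 0.0155 m and angle between section_56's own z axis and vertical below 0.1 rad and angle between the x axis of section_56 and the x axis of cradle_1, either way round below 0.14 rad) and (x of section_72 in the frame of cradle_2 between -0.01 and 0.01 m and y of section_72 in the frame of cradle_2 between -0.008 and 0.008 m and z of section_72 in the frame of cradle_2 between 0.008 and 0.0155 m and angle between section_72's own z axis and vertical below 0.1 rad and angle between the x axis of section_72 and the x axis of cradle_2, either way round below 0.14 rad) and (x of section_88 in the frame of cradle_3 between -0.01 and 0.01 m and y of section_88 in the frame of cradle_3 between -0.008 and 0.008 m and z of section_88 in the frame of cradle_3 between 0.008 and 0.0155 m and angle between section_88's own z axis and vertical below 0.1 rad and angle between the x axis of section_88 and the x axis of cradle_3, either way round below 0.14 rad) and (x of section_104 in the frame of cradle_4 between -0.01 and 0.01 m and y of section_104 in the frame of cradle_4 between -0.008 and 0.008 m and z of section_104 in the frame of cradle_4 between 0.008 and 0.0155 m and angle between section_104's own z axis and vertical below 0.1 rad and angle between the x axis of section_104 and the x axis of cradle_4, either way round below 0.14 rad)) or (y of handle_grip in the frame of cradle_1 above 0 m and (x of section_56 in the frame of cradle_4 between -0.01 and 0.01 m and y of section_56 in the frame of cradle_4 between -0.008 and 0.008 m and z of section_56 in the frame of cradle_4 between 0.008 and 0.0155 m and angle between section_56's own z axis and vertical below 0.1 rad and angle between the x axis of section_56 and the x axis of cradle_4, either way round below 0.14 rad) and (x of section_72 in the frame of cradle_3 between -0.01 and 0.01 m and y of section_72 in the frame of cradle_3 between -0.008 and 0.008 m and z of section_72 in the frame of cradle_3 between 0.008 and 0.0155 m and angle between section_72's own z axis and vertical below 0.1 rad and angle between the x axis of section_72 and the x axis of cradle_3, either way round below 0.14 rad) and (x of section_88 in the frame of cradle_2 between -0.01 and 0.01 m and y of section_88 in the frame of cradle_2 between -0.008 and 0.008 m and z of section_88 in the frame of cradle_2 between 0.008 and 0.0155 m and angle between section_88's own z axis and vertical below 0.1 rad and angle between the x axis of section_88 and the x axis of cradle_2, either way round below 0.14 rad) and (x of section_104 in the frame of cradle_1 between -0.01 and 0.01 m and y of section_104 in the frame of cradle_1 between -0.008 and 0.008 m and z of section_104 in the frame of cradle_1 between 0.008 and 0.0155 m and angle between section_104's own z axis and vertical below 0.1 rad and angle between the x axis of section_104 and the x axis of cradle_1, either way round below 0.14 rad))) and linear speed of each of section_56, section_72, section_88, section_104 below 0.01 m/s); the robot touches nothing.
It also fails if it takes over 115 s, if anything falls off the work surface, if the arm or the gripper's body presses on something with over 40 N, if the wrist force passes 120 N, or if a joint passes its speed limit or range.

ROBOT

A 6-joint arm with a two-finger parallel gripper is mounted at the origin on a cart in front of the work surface, level with it; the furniture and walls round the work are solid. World frame = base frame: x ahead of the robot, y to its left, z up, the work surface at z = 0. Lengths are in m, angles in degrees, forces in N, time in s.
With the tool pointing down it reaches from about 0.325 to 0.85 m from the base axis. Payload 4.4 kg.
Tool frame: the origin (TCP) lies on the front face of the gripper's body, between the roots of the fingers; the fingertips stand 97 mm ahead of it and the grasp point (between the pads) lies grip_depth ahead of it (grip_depth is the distance from the TCP to the grasp point, in m); z points along the fingers, y is the line along which they close (so a half turn about z gives the same grasp; the last joint's range is limited). The gripper opens to 94 mm and grips with 3 to 60 N. Pads are 16 mm wide; open, the fingers measure 119 mm over their backs; the gripper's body (75 mm by 177 mm) begins 78 mm behind the grasp point.
Start: joints at [-81.79, 11.837, 88.321, -0, 79.842, -8.623], TCP at [0.167, -0.55, 0.303] pointing down, gripper open.
Joint ranges: [-156.59, 156.59], [-49.26, 127.26], [12.9, 141.05], [-63.56, 243.56], [4.71, 150.69], [-161.64, 161.64]. Speed limits (degrees/s): [159.86, 159.86, 180, 180, 180, 180].

INTERFACE

Orientations are given as [roll, pitch, yaw] about the fixed x, y, z axes, in that order (R = Rz(yaw) Ry(pitch) Rx(roll)).
In Python, from plant import * gives the robot as it stands.
- The arm moves only by the tool send_rows, never from a script. Its argument "commands" is a list of rows, each a list of 7 numbers: the shift along the tool's x, y, z in cm, then the turn, a rotation vector about the tool's x, y, z in units of 8 degrees (1.0 is 8 degrees), then the closure, from 0 (fully open) to 1 (shut). In form: [[tx, ty, tz, ax, ay, az, fingers], ...]. A call has 1 to 20 rows; each row shifts and turns the commanded pose from where the row before left it, along the tool's axes as they then stand; what a row does not reach is not made up. A row lasts 1/10 s, in which the tool goes at most 50 mm and 8.59 degrees, less where a joint would pass 70% of its speed; a pose out of reach is approached as far as the arm can. A call with a gripper value outside its range is refused whole. The fingers move at their own pace and stop on an object; the grip force is fixed at half the most. Time passes only in rows, so rows that do not move let the fingers close. It gives the time, the measured TCP pose, the force, the opening and the grip force at its end, in the units of the state.
- state(): the state, without advancing time (a new reading comes with each control period).
- camera(name): name is "side" or "top"; returns a dict with "frame" (480x640x3 uint8, red, green, blue), "z_map" (480x640 float32, m along the optical axis (not along the pixel's ray), 0 where there is no reading), "fx", "fy", "cx", "cy" (pixels), "D" ([k1, k2, p1, p2, k3] as OpenCV has them; the pictures are not rectified), "eye" and "attitude" of the camera in the world. Camera axes: x right, y up, looking along -z (the intrinsics and any distortion apply to the point x, -y, -z); pixel columns grow to the right and rows downward; lengths in m; the calibration is good to about 2 mm. A picture is of the moment at which its call begins.
- hand_in(): hands the job in; it is judged then, once.
Trained networks look in the newest picture that a camera, given by its name, has taken for a name from the list of things; names that differ only in an ending like _2 or _b are one class to them, and where a whole thing is asked for, a point or a joint stands for the part that bears it (a point fixed in the world has none). Each returns a list of dicts, best first, with "p" (0 to 1); they miss things now and then, are a little off and sometimes report something else, mostly with a low value. They report only what shows in the picture. A call takes as long as a camera call. They do not tell look-alikes from the thing itself.
- find_in(camera, label): "box" ([left, top, right, bottom] in pixels, round what is visible of it).
- place_of(camera, label): "uv" ([column, row] in pixels: a listed point, or the origin of a listed thing).
The state is a dict: "time": time; "joint_positions": joint angles; "joint_velocities": joint speeds; "effort": joint torques, N m; "tcp_pos": TCP position; "orientation": TCP orientation; "contact_force": force on the tool from outside, world axes, zero at the start; "wrist_torque": the same for the moment, N m; "grip_width": opening from 0.0 (shut) to 1.0 (fully open); "finger_force": force on a finger pad.
Only numpy, scipy, OpenCV 4.12 (cv2) and the standard library are available. Lean on these libraries where they do the work, as an engineer would, in place of code of your own. Each camera call takes 0.05 s, during which the arm holds its last target. There are 200 camera calls.

## Working session

There is one attempt and no reset: what is moved stays moved. The work goes in short steps, Python scripts to look and compute and a tool call to move; the robot and the scene stay as the last step left them, time stands still between calls to the robot, and variables do not carry over. Pictures are saved under pics/ and viewed, at most 14 in all, crops included, and the job is handed in when it is done.

Besides the shell and the picture viewer there is one more tool, called by a JSON object that holds its "op" and its "data". send_rows: Moves the arm, as the interface text tells. Its arguments: {"type":"object","properties":{"commands":{"type":"array","items":{"type":"array","items":{"type":"number"}}}},"required":["commands"]}

```bash
mkdir -p pics
cat > h.py <<'E'
from plant import *
import numpy as np, cv2
from scipy.spatial.transform import Rotation as R
def K(c): return np.array([[c["fx"],0,c["cx"]],[0,c["fy"],c["cy"]],[0,0,1.]])
def Rc(c):
    a=np.array(c["attitude"],float)
    return a if a.shape==(3,3) else (R.from_euler('xyz',a,degrees=True).as_matrix() if a.size==3 else R.from_quat(a).as_matrix())
def rays(c,uv):
    p=cv2.undistortPoints(np.array(uv,float).reshape(-1,1,2),K(c),np.array(c["D"],float)).reshape(-1,2)
    return np.c_[p[:,0],-p[:,1],-np.ones(len(p))]@Rc(c).T
def at_z(c,uv,z):
    d=rays(c,uv); e=np.array(c["eye"]); return e+d*((z-e[2])/d[:,2])[:,None]
def cloud(c):
    v,u=np.mgrid[0:480,0:640]; d=rays(c,np.c_[u.ravel(),v.ravel()])
    return (np.array(c["eye"])+d*c["z_map"].reshape(-1,1)).reshape(480,640,3)
def proj(c,P):
    q=(np.array(P,float).reshape(-1,3)-np.array(c["eye"]))@Rc(c); q[:,1:]*=-1
    return cv2.projectPoints(q,np.zeros(3),np.zeros(3),K(c),np.array(c["D"],float))[0].reshape(-1,2)
E
python3 - <<'E'
from h import *
for n in("top","side"):
    c=camera(n); cv2.imwrite(f"pics/{n}0.png",c["frame"][:,:,::-1]); np.save(n+"0.npy",c,allow_pickle=True)
    print(n,c["eye"],c["attitude"],c["fx"],c["D"])
    for l in("section_56","section_72","section_88","section_104","cradle_1","cradle_4","handle_grip","clamp_arm"):
        print(l,[(np.round(d["uv"]).tolist(),round(d["p"],2)) for d in place_of(n,l)], [(np.round(d["box"]).tolist(),round(d["p"],2)) for d in find_in(n,l)])
print(state())
E
```

```text
top [2.44325481e-01 1.42140527e-03 1.56433026e+00] [ 11.81984691  -0.22054037 -90.52357579] 585.0657788947261 [-0.04070555  0.          0.          0.          0.        ]
section_56 [([250.0, 259.0], 0.76), ([396.0, 272.0], 0.7), ([312.0, 276.0], 0.53), ([348.0, 276.0], 0.5), ([442.0, 284.0], 0.5)] [([340.0, 260.0, 358.0, 289.0], 0.8), ([300.0, 259.0, 318.0, 299.0], 0.75), ([423.0, 266.0, 462.0, 302.0], 0.68), ([392.0, 258.0, 408.0, 284.0], 0.58), ([237.0, 239.0, 257.0, 273.0], 0.49)]
section_72 [([250.0, 259.0], 0.76), ([396.0, 272.0], 0.7), ([312.0, 276.0], 0.53), ([348.0, 276.0], 0.5), ([442.0, 284.0], 0.5)] [([340.0, 260.0, 358.0, 289.0], 0.8), ([300.0, 259.0, 318.0, 299.0], 0.75), ([423.0, 266.0, 462.0, 302.0], 0.68), ([392.0, 258.0, 408.0, 284.0], 0.58), ([237.0, 239.0, 257.0, 273.0], 0.49)]
section_88 [([250.0, 259.0], 0.76), ([396.0, 272.0], 0.7), ([312.0, 276.0], 0.53), ([348.0, 276.0], 0.5), ([442.0, 284.0], 0.5)] [([340.0, 260.0, 358.0, 289.0], 0.8), ([300.0, 259.0, 318.0, 299.0], 0.75), ([423.0, 266.0, 462.0, 302.0], 0.68), ([392.0, 258.0, 408.0, 284.0], 0.58), ([237.0, 
[... 351 characters left out ...]
adle_1 [([338.0, 231.0], 0.9), ([364.0, 228.0], 0.81), ([387.0, 222.0], 0.55), ([312.0, 228.0], 0.54)] [([355.0, 219.0, 370.0, 239.0], 0.89), ([330.0, 219.0, 347.0, 243.0], 0.83), ([378.0, 214.0, 396.0, 241.0], 0.77), ([302.0, 221.0, 325.0, 244.0], 0.63)]
cradle_4 [([338.0, 231.0], 0.9), ([364.0, 228.0], 0.81), ([387.0, 222.0], 0.55), ([312.0, 228.0], 0.54)] [([355.0, 219.0, 370.0, 239.0], 0.89), ([330.0, 219.0, 347.0, 243.0], 0.83), ([378.0, 214.0, 396.0, 241.0], 0.77), ([302.0, 221.0, 325.0, 244.0], 0.63)]
handle_grip [([240.0, 224.0], 0.46), ([398.0, 272.0], 0.28)] []Traceback (most recent call last):
  File "<stdin>", line 6, in <module>
ValueError: it knows: cradle, handle_grip, section
```

Run:
```python
from h import *
t=np.load("top0.npy",allow_pickle=True).item()
cv2.imwrite("pics/topz.png",cv2.resize(t["frame"][180:330,200:500,::-1],(800,400),interpolation=cv2.INTER_CUBIC))
n="side"
c=camera(n); cv2.imwrite(f"pics/{n}0.png",c["frame"][:,:,::-1]); np.save(n+"0.npy",c,allow_pickle=True)
print(n,c["eye"],c["attitude"],c["fx"],c["D"])
for l in("section_56","cradle_1","handle_grip"):
    print(l,[(np.round(d["uv"]).tolist(),round(d["p"],2)) for d in place_of(n,l)], [(np.round(d["box"]).tolist(),round(d["p"],2)) for d in find_in(n,l)])
print(state())
```

```text
side [ 0.76041591 -0.58385896  0.95745516] [34.6623087   0.08392756 22.23110605] 509.4672734759194 [0.00906846 0.         0.         0.         0.        ]
section_56 [([278.0, 275.0], 0.94), ([300.0, 237.0], 0.76), ([215.0, 381.0], 0.72), ([348.0, 192.0], 0.66), ([261.0, 333.0], 0.54)] [([198.0, 344.0, 232.0, 402.0], 0.94), ([261.0, 258.0, 299.0, 288.0], 0.86), ([272.0, 222.0, 324.0, 241.0], 0.71), ([244.0, 313.0, 257.0, 328.0], 0.69), ([329.0, 175.0, 366.0, 198.0], 0.64)]
cradle_1 [([350.0, 253.0], 0.91), ([335.0, 309.0], 0.79), ([344.0, 284.0], 0.78), ([325.0, 337.0], 0.53)] [([334.0, 247.0, 361.0, 266.0], 0.94), ([326.0, 268.0, 356.0, 297.0], 0.86), ([316.0, 296.0, 349.0, 326.0], 0.82), ([327.0, 326.0, 338.0, 337.0], 0.61)]
handle_grip [([378.0, 159.0], 0.76), ([261.0, 331.0], 0.67)] [([374.0, 149.0, 385.0, 183.0], 0.67)]
{'time': 1.1, 'joint_positions': array([-8.17885115e+01,  1.18355062e+01,  8.83229716e+01, -9.76677290e-04,
        7.98418886e+01, -8.62406422e+00]), 'joint_velocities': array([-0.03829934, -0.02896791, -0.04439515, -0.10210806,  0.02731046,
       -0.02710734]), 'effort': array([-4.74783724e-05, -3.70895898e+01, -2.81765646e+01,  6.97457604e-02,
        2.75427417e-02, -1.36005468e-05]), 'tcp_pos': array([ 0.16650837, -0.55035215,  0.30265188]), 'orientation': array([-1.79999494e+02,  8.95556798e-04,  1.68357250e+01]), 'contact_force': array([0.04841444, 0.30405817, 0.96435582]), 'wrist_torque': array([-0.0073288 , -0.00490068, -0.04066798]), 'finger_force': 0.0, 'grip_width': 1.0007212269865566}
```

View pics/topz.png

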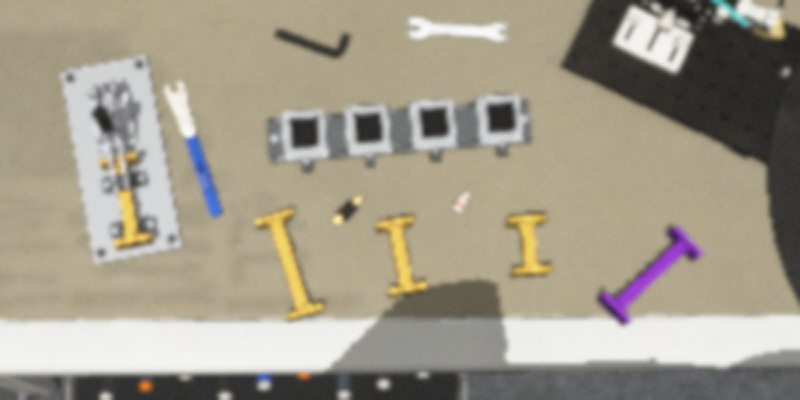

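View pics/side0.png

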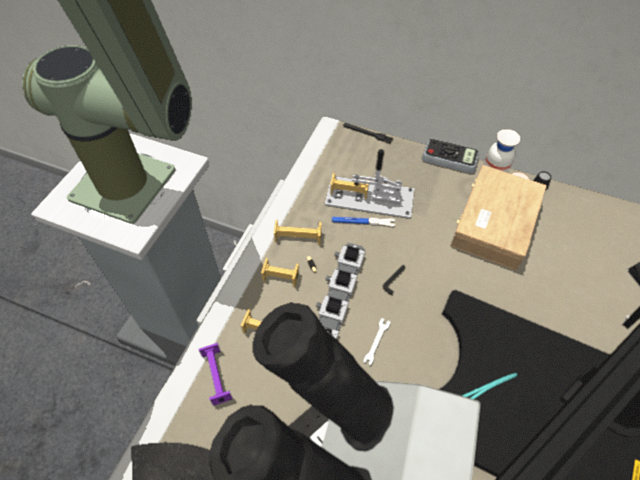

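View pics/top0.png

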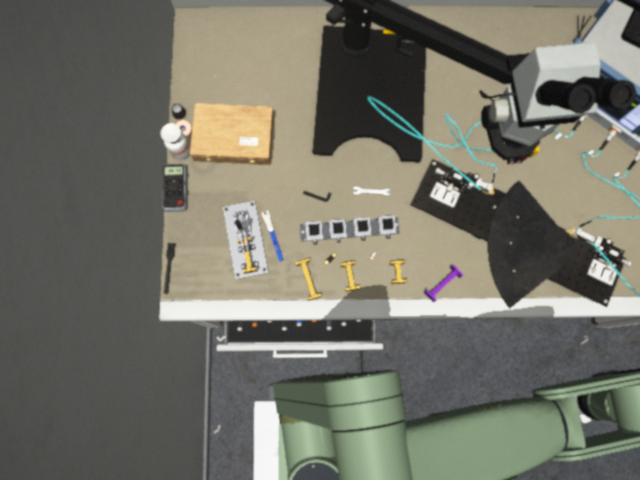

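The top view shows the fixture with section_88 at (245,240). The loose brass sections are the longest at (308,279), the middle one at (350,276) and the shortest at (398,271). The only look-alike is the purple section at (443,283), which I leave alone. The cradles are at (313,230), (338,229), (363,227) and (388,225). The fixture is at the left end (+y), so that end takes section_56.

```bash
cat > fit.py <<'E'
from h import *
from scipy.optimize import minimize
def boxes(L):
    return [(-L/2,-L/2+.005,-.019,.019,0,.038),(L/2-.005,L/2,-.019,.019,0,.038),(-L/2,L/2,-.006,.006,.008,.030)]
def render(c,L,x,y,yaw,z0,roi,s=6):
    u0,v0,u1,v1=roi; im=np.zeros(((v1-v0)*s,(u1-u0)*s),np.uint8); Rz=R.from_euler('z',yaw).as_matrix()
    for b in boxes(L):
        P=np.array([[i,j,k] for i in b[:2] for j in b[2:4] for k in b[4:]])@Rz.T+[x,y,z0]
        p=(proj(c,P)+.5-[u0,v0])*s
        cv2.fillConvexPoly(im,cv2.convexHull(np.round(p*16).astype(np.int32)),255,shift=4)
    return cv2.resize(im,None,fx=1/s,fy=1/s,interpolation=cv2.INTER_AREA)/255.
def brass(c):
    f=c["frame"].astype(float); r,g,b=f[...,0],f[...,1],f[...,2]
    return np.clip((r-b)/np.maximum(r,1)/0.35-0.75,0,1)*(r>60)*((r-g)<0.45*r)
def fitpose(c,L,p0,z0=0.,m=26,k=None):
    u,v=proj(c,[p0[0],p0[1],z0+.02])[0].astype(int); roi=(u-m,v-m,u+m,v+m)
    w=brass(c)[v-m:v+m,u-m:u+m]
    f=lambda q:np.abs(render(c,L,q[0]/100,q[1]/100,q[2],z0,roi)-w).sum()
    best=None
    for dy in(-.25,0,.25):
        r=minimize(f,[p0[0]*100,p0[1]*100,p0[2]+dy],method='Nelder-Mead',options=dict(initial_simplex=np.array([p0[0]*100,p0[1]*100,p0[2]+dy])+np.array([[0,0,0],[1,0,0],[0,1,0],[0,0,.2]])))
        if best is None or r.fun<best.fun: best=r
    q=best.x; return np.array([q[0]/100,q[1]/100,q[2]]),best.fun,w.sum()
E
python3 - <<'E'
from fit import *
t=np.load("top0.npy",allow_pickle=True).item(); s=np.load("side0.npy",allow_pickle=True).item()
for n,uvs,z in(("104",(308,279),0),("72",(350,276),0),("56",(398,271),0),("88",(247,240),.012)):
    p=at_z(t,uvs,z+.025)[0]; L=int(n)/1e3
    q,f,w=fitpose(t,L,[p[0],p[1],0.1],z); print(n,'top',np.round(q,4),round(f,1),round(w,1))
    if n!='56':
      q,f,w=fitpose(s,L,q,z,m=34); print(n,'side',np.round(q,4),round(f,1),round(w,1))
g=t["frame"].mean(2); C=cloud(t)
for u,v in((313,230),(338,229),(363,227),(388,225)):
    w=np.clip(90-g[v-7:v+8,u-7:u+8],0,60); vv,uu=np.mgrid[v-7:v+8,u-7:u+8]
    uv=[(uu*w).sum()/w.sum(),(vv*w).sum()/w.sum()]; print('cr',np.round(uv,1),np.round(at_z(t,uv,.037)[0],4),w.sum()/60, C[v,u])
for uv in place_of("side","cradle_1"): print('side cr',uv["p"],at_z(s,uv["uv"],.014)[0])
for uv in place_of("side","handle_grip")[:1]: print('side grip',at_z(s,uv["uv"],.135)[0])
print(at_z(t,(240,224),.135))
cv2.imwrite("pics/crop.png",np.hstack([cv2.resize(t["frame"][195:300,225:415,::-1],(800,442),interpolation=4)]))
# tall obstacles near
m=(C[...,2]>.15)&(C[...,2]<1.2)&(C[...,0]>.2)&(t["z_map"]>0); print(C[m][:,:2].min(0),C[m][:,:2].max(0)); 
for x in np.arange(.3,1,.1): print(round(x,1),[round(float(np.max(C[...,2][(abs(C[...,0]-x)<.05)&(abs(C[...,1]-y)<.05)&(t["z_map"]>0)],initial=0)),2) for y in np.arange(.5,-.9,-.1)])
E
```

```text
104 top [0.464  0.018  0.3031] 69.1 261.0
104 side [0.4637 0.0158 0.3324] 226.7 362.5
72 top [ 0.4714 -0.0931  0.168 ] 48.6 216.7
72 side [ 0.4709 -0.0951  0.2166] 196.5 321.5
56 top [ 0.4814 -0.2212  0.056 ] 37.0 182.9
88 top [0.4498 0.1448 0.9638] 78.5 78.5
88 side [0.528  0.1825 0.31  ] 72.6 118.0
cr [313.7 229.3] [0.5948 0.0022 0.037 ] 51.1 [0.59387799 0.00400703 0.03219347]
cr [337.7 227.6] [ 0.5989 -0.0623  0.037 ] 49.172222222222224 [ 0.59664052 -0.06329065  0.02975303]
cr [362.4 225.6] [ 0.6039 -0.1286  0.037 ] 51.42777777777777 [ 0.6007487  -0.13043701  0.03348912]
cr [387.5 223.6] [ 0.6089 -0.1963  0.037 ] 52.916666666666664 [ 0.60515862 -0.19760082  0.03591658]
side cr 0.91 [0.59241649 0.0111819  0.014     ]
side cr 0.79 [ 0.61048472 -0.12971969  0.014     ]
side cr 0.78 [ 0.60843357 -0.0680431   0.014     ]
side cr 0.53 [ 0.61552759 -0.19500368  0.014     ]
side grip [0.58519871 0.18825823 0.135     ]
[[0.58740953 0.18704414 0.135     ]]
[ 0.20000028 -0.85678343] [1.21366648 0.42479971]
0.3 [0.0, 0.8, 0.0, 0.0, 0.0, 0.0, 0.0, 0.0, 0.0, 0.0, 0.0, 0.0, 0.0, 0.0]
0.4 [0.0, 0.82, 0.01, 0.01, 0.01, 0.05, 0.04, 0.01, 0.04, 0.03, 0.04, 0.03, 0.02, 0.13]
0.5 [0.0, 0.84, 0.01, 0.07, 0.03, 0.04, 0.04, 0.04, 0.03, 0.04, 0.04, 0.04, 0.13, 0.13]
0.6 [0.0, 0.86, 0.01, 0.17, 0.02, 0.05, 0.05, 0.04, 0.02, 0.02, 0.04, 0.04, 0.15, 0.17]
0.7 [0.0, 0.87, 0.01, 0.02, 0.01, 0.02, 0.01, 0.02, 0.03, 0.66, 0.66, 0.65, 0.01, 0.04]
0.8 [0.0, 0.83, 0.09, 0.07, 0.07, 0.03, 0.03, 0.03, 0.17, 0.57, 0.59, 0.54, 0.01, 0.05]
0.9 [0.0, 0.69, 0.07, 0.07, 0.07, 0.03, 0.03, 0.1, 0.35, 0.36, 0.36, 0.0, 0.06, 0.23]
```

View pics/crop.png

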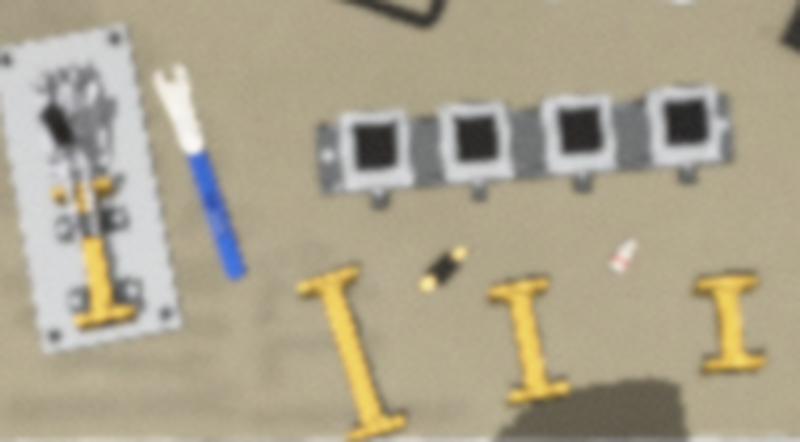

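```bash
python3 - <<'E'
s=open('fit.py').read()
a=s.index("    f=c[\"frame\"]"); b=s.index("def fitpose")
s=s[:a]+'''    h=cv2.cvtColor(c["frame"],cv2.COLOR_RGB2HSV).astype(float)
    return np.clip((h[...,1]-95)/50,0,1)*(h[...,0]>12)*(h[...,0]<32)
'''+s[b:]
open('fit.py','w').write(s)
E
python3 - <<'E'
from fit import *
t=np.load("top0.npy",allow_pickle=True).item(); s=np.load("side0.npy",allow_pickle=True).item()
for n,p in(("104",[.464,.018,.3]),("72",[.471,-.093,.17]),("56",[.481,-.221,.06]),("88",[.526,.178,.15])):
    L=int(n)/1e3; z=.012*(n=="88")
    for c,k in((t,'top'),(s,'side')):
        if n=='56' and k=='side': continue
        q,f,w=fitpose(c,L,p,z,m=26 if k=='top' else 34); print(n,k,np.round(q,4),round(f,1),round(w,1))
C=cloud(t); m=(C[...,2]>.5)&(abs(C[...,1]-.4)<.05)&(C[...,0]>.3)&(t["z_map"]>0); print(m.sum(),C[m][::max(1,m.sum()//8)],np.argwhere(m)[::max(1,m.sum()//8)])
Cs=cloud(s); m=(abs(Cs[...,0]-.56)<.15)&(abs(Cs[...,1]-.18)<.12)&(Cs[...,2]>.10)&(Cs[...,2]<.2)&(s["z_map"]>0); print(m.sum(),np.round(Cs[m][::max(1,m.sum()//15)],3))
E
```

```text
104 top [0.4642 0.0181 0.2987] 42.5 248.9
104 side [0.4636 0.0157 0.3688] 246.5 327.3
72 top [ 0.4714 -0.093   0.1668] 34.8 199.8
72 side [ 0.4711 -0.0949  0.2325] 235.7 299.8
56 top [ 0.4813 -0.2214  0.103 ] 38.8 173.7
88 top [0.5301 0.1824 0.2237] 156.1 125.5
88 side [0.5288 0.1781 0.2399] 204.3 241.1
31244 [[0.72220916 0.42067515 0.87477771]
 [0.77223944 0.42176303 0.70180604]
 [0.64788856 0.4219053  0.80869547]
 [0.69984366 0.42057134 0.56293655]
 [0.523957   0.42108497 0.82267131]
 [0.50109309 0.42133538 0.70392356]
 [0.42975264 0.41934315 0.72055403]
 [0.38159073 0.42112149 0.59263271]
 [0.30042243 0.41931289 0.51816358]] [[  0   0]
 [ 36  57]
 [ 74  17]
 [112  86]
 [153   3]
 [194  41]
 [237  33]
 [281  65]
 [332  80]]
140 [[0.585 0.191 0.164]
 [0.594 0.192 0.163]
 [0.585 0.185 0.16 ]
 [0.591 0.181 0.163]
 [0.595 0.183 0.159]
 [0.585 0.182 0.15 ]
 [0.591 0.183 0.149]
 [0.585 0.183 0.141]
 [0.59  0.183 0.139]
 [0.594 0.185 0.136]
 [0.589 0.182 0.131]
 [0.595 0.187 0.125]
 [0.585 0.184 0.117]
 [0.59  0.184 0.115]
 [0.594 0.185 0.113]
 [0.591 0.184 0.107]]
```

{"op": "send_rows", "data": {"commands": [[2.84,-2.95,0,0,0,0,1],[2.84,-2.95,0,0,0,0,1],[2.84,-2.95,0,0,0,0,1],[2.84,-2.95,0,0,0,0,1],[2.84,-2.95,0,0,0,0,1],[2.84,-2.95,0,0,0,0,1],[2.84,-2.95,0,0,0,0,1],[2.84,-2.95,0,0,0,0,1],[2.84,-2.95,0,0,0,0,1],[2.84,-2.95,0,0,0,0,1],[2.84,-2.95,0,0,0,0,1],[2.84,-2.95,0,0,0,0,1],[2.84,-2.95,0,0,0,0,1],[2.84,-2.95,0,0,0,0,1],[2.84,-2.95,0,0,0,0,1],[2.84,-2.95,0,0,0,0,1],[2.84,-2.95,0,0,0,0,1],[2.84,-2.95,0,0,0,0,1],[2.84,-2.95,0,0,0,0,1],[2.84,-2.95,0,0,0,1.0,1]]}}

```text
time: 3.2
tcp_pos: [0.5399, 0.1806, 0.3027]
orientation: [180.0, -0.0, 8.7]
contact_force: [0.6, -0.4, -0.2]
grip_width: 0.008
finger_force: 0.0
```

{"op": "send_rows", "data": {"commands": [[0,0,3.3,0,0,0,1],[0,0,3.3,0,0,0,1],[1.5,0,0,0,0,0,1],[1.0,0,0,0,0,0,1],[0.7,0,0,0,0,0,1],[0.7,0,0,0,0,0,1],[0.7,0,0,0,0,0,1],[0.7,0,0,0,0,0,1],[0.7,0,0,0,0,0,1]]}}

```text
time: 4.1
tcp_pos: [0.5994, 0.1881, 0.2371]
orientation: [180.0, -0.1, 8.8]
contact_force: [-0.6, -0.2, 0.7]
grip_width: 0.009
finger_force: 0.0
```

{"op": "send_rows", "data": {"commands": [[0.8,0,0,0,0,0,1],[0.8,0,0,0,0,0,1],[0.8,0,0,0,0,0,1],[0.8,0,0,0,0,0,1],[0.8,0,0,0,0,0,1],[0.8,0,0,0,0,0,1]]}}

```text
time: 4.7
tcp_pos: [0.6467, 0.1955, 0.2366]
orientation: [-180.0, 0.0, 8.8]
contact_force: [0.1, -0.1, -0.2]
grip_width: 0.006
finger_force: 0.0
```

Run:
```python
from h import *
s=camera("side"); cv2.imwrite("pics/s1.png",cv2.resize(s["frame"][110:270,270:470,::-1],(750,600),interpolation=4))
```

```text
(no output)
```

View pics/s1.png

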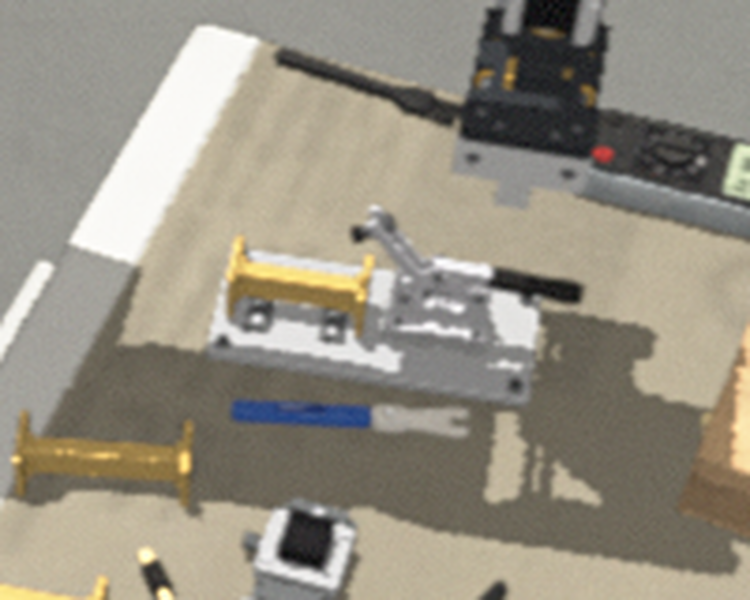

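The clamp is open: the handle lies level, with its tip at about (580,290) in the crop, and the arm is up at (375,220), leaning over the section's far flange. Section_88 is still seated at (300,290).

Run:
```python
from fit import *
s=camera("side"); t=camera("top"); np.save("side1.npy",s,allow_pickle=True); np.save("top1.npy",t,allow_pickle=True)
C=cloud(s); 
for u,v in((362,172),(366,171),(370,167),(374,172),(379,178)):
    print(u,v,np.round(C[v-1:v+2,u-1:u+2].reshape(-1,3)[[0,4,8]],3).tolist())
m=(abs(C[...,0]-.56)<.06)&(abs(C[...,1]-.185)<.03)&(C[...,2]>.06)&(C[...,2]<.2); P=C[m]; a=np.array([np.cos(.15),np.sin(.15)])
X=(P[:,:2]-[.529,.179])@a
for z in np.arange(.06,.16,.01):
    k=abs(P[:,2]-z)<.005
    if k.any(): print(round(z,2),k.sum(),np.round([X[k].min(),X[k].max()],3))
for n,p in(("104",[.464,.018,.3]),("72",[.471,-.093,.17]),("56",[.481,-.221,.1]),("88",[.529,.179,.16])):
    L=int(n)/1e3; z=.012*(n=="88")
    for c,k in((t,'top'),(s,'side')):
        q,f,w=fitpose(c,L,p,z,m=26 if k=='top' else 34); print(n,k,np.round(q,4),round(f,1),round(w,1))
```

```text
362 172 [[0.53, 0.263, -0.002], [0.534, 0.258, 0.0], [0.538, 0.256, 0.0]]
366 171 [[0.561, 0.184, 0.094], [0.564, 0.182, 0.094], [0.566, 0.185, 0.089]]
370 167 [[0.544, 0.285, -0.001], [0.548, 0.28, 0.002], [0.573, 0.19, 0.099]]
374 172 [[0.58, 0.181, 0.102], [0.583, 0.18, 0.101], [0.585, 0.184, 0.094]]
379 178 [[0.593, 0.183, 0.085], [0.595, 0.185, 0.081], [0.596, 0.196, 0.065]]
0.06 22 [0.071 0.091]
0.07 59 [0.065 0.092]
0.08 27 [0.055 0.085]
0.09 34 [0.032 0.064]
0.1 39 [0.033 0.059]
0.11 21 [0.044 0.057]
104 top [0.4632 0.0184 0.303 ] 42.4 240.6
104 side [0.4637 0.0154 0.3705] 209.0 364.2
72 top [ 0.4717 -0.0928  0.1725] 43.5 190.8
72 side [ 0.4718 -0.0954  0.2509] 254.4 279.7
56 top [ 0.4812 -0.2212  0.0995] 43.4 169.2
56 side [ 0.4734 -0.218   0.6133] 313.6 126.7
88 top [0.4068 0.1323 2.7989] 0.9 0.9
88 side [0.528  0.1788 0.2425] 210.9 234.7
```

{"op": "send_rows", "data": {"commands": [[0,0,-3,0,0,0,1],[0,0,-3,0,0,0,0.4],[-2.28,3.87,0,0,0,0,0.4],[-2.28,3.87,0,0,0,0,0.4],[-2.28,3.87,0,0,0,0,0.4],[-2.28,3.87,0,0,0,0,0.4],[-2.28,3.87,0,0,0,0,0.4],[-2.28,3.87,0,0,0,0,0.4],[-2.28,3.87,0,0,0,0,0.4],[-2.28,3.87,0,0,0,0,0.4],[-2.28,3.87,0,0,0,0,0.4],[-2.28,3.87,0,0,0,0.39,0.4],[0,0,0,0,0,0,0.4]]}}

```text
time: 6.15
tcp_pos: [0.4781, -0.2263, 0.2969]
orientation: [179.9, 0.0, 5.3]
contact_force: [-0.4, -0.1, -0.2]
grip_width: 0.598
finger_force: 0.0
```

Run:
```python
from fit import *
s=camera("side"); t=camera("top"); np.save("side2.npy",s,allow_pickle=True); np.save("top2.npy",t,allow_pickle=True)
w=brass(s); cv2.imwrite("pics/m.png",np.vstack([cv2.resize(t["frame"][200:300,220:380,::-1],(640,400),interpolation=4)]))
print(fitpose(t,.088,[.529,.179,.16],.012,m=20))
print(proj(t,[.529,.179,.04]), proj(s,[.529,.179,.04]))
for c,k in((t,'top'),(s,'side')):
    g=c["frame"].mean(2)
    for P in((.5948,.0022),(.5989,-.0623),(.6039,-.1286),(.6089,-.1963)):
        u,v=np.round(proj(c,[*P,.036])[0]).astype(int); r=8 if k=='top' else 12
        sub=(g[v-r:v+r+1,u-r:u+r+1]<75).astype(np.uint8); n,lab,st,ce=cv2.connectedComponentsWithStats(sub)
        j=1+np.argmax(st[1:,4]) if n>1 else 0; print(k,st[j],np.round(at_z(c,ce[j]+[u-r,v-r],.037)[0],4))
```

```text
(array([0.52909793, 0.18106153, 0.1881813 ]), np.float64(85.8007843137255), np.float64(199.2))
[[247.13642048 253.75776104]] [[349.86242658 183.18240161]]
top [ 4  4  9 10 76] [0.5951 0.0025 0.037 ]
top [ 4  3  9 10 71] [ 0.5989 -0.0623  0.037 ]
top [ 4  3  9 10 74] [ 0.6042 -0.1284  0.037 ]
top [ 4  3 10 11 87] [ 0.6079 -0.1973  0.037 ]
side [  7   7  14  16 159] [ 0.6001 -0.0042  0.037 ]
side [  7   7  14  17 171] [ 0.6048 -0.0686  0.037 ]
side [  6   7  15  17 179] [ 0.6095 -0.1345  0.037 ]
side [  0   0  25  25 470] [ 0.6072 -0.2027  0.037 ]
```

View pics/m.png

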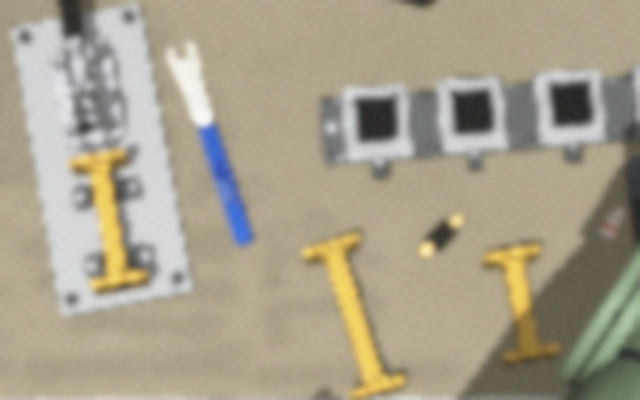

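```bash
cat >> h.py <<'E'
def go(x,y,z,yaw):
    s=state(); p=s["tcp_pos"]; w=np.radians(s["orientation"][2]); d=np.array([x,y,z])-p
    c,n=np.cos(w),np.sin(w)
    print("t",round(s["time"],2),"at",np.round(p,4),np.round(s["orientation"],1),"cm: tx,ty,tz",np.round([100*(d[0]*c+d[1]*n),100*(d[0]*n-d[1]*c),-100*d[2]],2),"az",round((s["orientation"][2]-yaw)/8,2),"W",round(float(s["grip_width"]),3),"F",np.round(s["contact_force"],1))
E
python3 -c "
from h import *
go(.481,-.2223,.114,5.7)"
```

```text
t 6.25 at [ 0.4796 -0.2226  0.2967] [-180.    -0.     5.6] cm: tx,ty,tz [ 1.400e-01 -1.000e-02  1.827e+01] az -0.01 W 0.599 F [ 0.3 -0.1 -0.1]
```

{"op": "send_rows", "data": {"commands": [[0.14,0,4,0,0,0,0.4],[0,0,4,0,0,0,0.4],[0,0,4,0,0,0,0.4],[0,0,3,0,0,0,0.4],[0,0,2,0,0,0,0.4],[0,0,1.27,0,0,0,0.4],[0,0,0,0,0,0,0.4],[0,0,0,0,0,0,1],[0,0,0,0,0,0,1],[0,0,0,0,0,0,1],[0,0,0,0,0,0,1],[0,0,0,0,0,0,1],[0,0,0,0,0,0,1]]}}

```text
time: 7.55
tcp_pos: [0.4816, -0.2221, 0.1143]
orientation: [180.0, -0.0, 5.7]
contact_force: [-0.4, 0.6, 2.3]
grip_width: 0.127
finger_force: 11.1
```

{"op": "send_rows", "data": {"commands": [[0,0,0,0,0,0,1],[0,0,-1,0,0,0,1],[0,0,-2,0,0,0,1],[0,0,-3,0,0,0,1],[0,0,-4,0,0,0,1],[1.94,-3.01,0,0,0,0,1],[1.94,-3.01,0,0,0,0,1],[1.94,-3.01,0,0,0,0,1],[1.94,-3.01,0,0,0,0,1],[1.94,-3.01,0,0,0,0,1],[1.94,-3.01,0,0,0,0,1],[1.94,-3.01,0,0,0,0.24,1],[0,0,0,0,0,0,1],[0,0,0,0,0,0,1]]}}

```text
time: 8.95
tcp_pos: [0.5955, 0.0019, 0.214]
orientation: [180.0, 0.0, 3.9]
contact_force: [-0.3, -0.4, -1.2]
grip_width: 0.124
finger_force: 29.9
```

Run:
```python
from fit import *
s=camera("side"); cv2.imwrite("pics/h1.png",cv2.resize(s["frame"][180:350,240:440,::-1],(700,595),interpolation=4))
go(.5958,.001,.114+.026+.0015,3.8)
```

```text
t 9.0 at [0.5953 0.0011 0.2139] [1.8e+02 1.0e-01 3.8e+00] cm: tx,ty,tz [0.05 0.01 7.24] az 0.0 W 0.119 F [-0.7  0.7 -1.2]
```

View pics/h1.png

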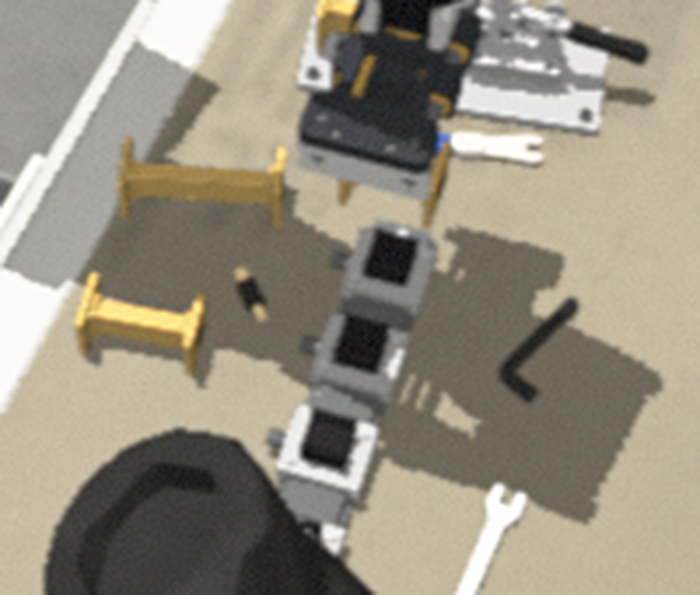

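The held section's flanges hang level at (345,185) and (437,185) in the crop, below the gripper and above the end cradle at (390,255). I'm lowering it now.

{"op": "send_rows", "data": {"commands": [[0.05,0,2.5,0,0,0,1],[0,0,2.0,0,0,0,1],[0,0,1.0,0,0,0,1],[0,0,0.6,0,0,0,1],[0,0,0.4,0,0,0,1],[0,0,0.3,0,0,0,1],[0,0,0.24,0,0,0,1],[0,0,0.1,0,0,0,1],[0,0,0,0,0,0,1]]}}

```text
time: 9.9
tcp_pos: [0.5963, 0.0014, 0.1428]
orientation: [180.0, -0.0, 3.8]
contact_force: [-0.5, 0.4, -1.7]
grip_width: 0.121
finger_force: 29.9
```

{"op": "send_rows", "data": {"commands": [[0,0,0.1,0,0,0,1],[0,0,0,0,0,0,0.6],[0,0,0,0,0,0,0.6],[0,0,0,0,0,0,0.6],[0,0,0,0,0,0,0.6],[0,0,-1,0,0,0,0.6],[0,0,-3,0,0,0,0.6],[0,0,-4,0,0,0,0.6],[0,0,-4,0,0,0,0.6]]}}

```text
time: 10.8
tcp_pos: [0.5958, 0.0014, 0.2631]
orientation: [-180.0, 0.0, 3.8]
contact_force: [0.2, -0.1, 0.5]
grip_width: 0.399
finger_force: 0.0
```

Run:
```python
from fit import *
go(.4715,-.0935,.2,9.7); go(.4715,-.0935,.114,9.7)
```

```text
t 10.8 at [0.5958 0.0014 0.2631] [-180.     0.     3.8] cm: tx,ty,tz [-13.03   8.65   6.31] az -0.74 W 0.399 F [ 0.2 -0.1  0.5]
t 10.8 at [0.5958 0.0014 0.2631] [-180.     0.     3.8] cm: tx,ty,tz [-13.03   8.65  14.91] az -0.74 W 0.399 F [ 0.2 -0.1  0.5]
```

{"op": "send_rows", "data": {"commands": [[-3.25,2.16,0,0,0,0,0.5],[-3.25,2.16,0,0,0,0,0.5],[-3.25,2.16,0,0,0,0,0.5],[-3.25,2.16,0,0,0,-0.74,0.5],[0,0,0,0,0,0,0.5],[0,0,0,0,0,0,0.5]]}}

```text
time: 11.4
tcp_pos: [0.4723, -0.0939, 0.2625]
orientation: [180.0, -0.1, 9.6]
contact_force: [0.5, 0.4, 0.5]
grip_width: 0.5
finger_force: 0.0
```

Run:
```python
from fit import *
s=camera("side"); t=camera("top")
for c,k in((t,'top'),(s,'side')): print(k,fitpose(c,.056,[.596,.001,.066],.026,m=18))
a=cv2.resize(s["frame"][220:310,290:390,::-1],(400,360),interpolation=4); b=cv2.resize(t["frame"][200:260,285:352,::-1],(400,360),interpolation=4)
cv2.imwrite("pics/p1.png",np.hstack([a,b])); go(.4715,-.0935,.114,9.7)
```

```text
top (array([0.59663782, 0.00266893, 0.06892789]), np.float64(63.77921568627451), np.float64(184.3))
side (array([ 5.96505520e-01, -2.35142040e-04,  1.70173031e-01]), np.float64(161.30901960784314), np.float64(216.2))
t 11.5 at [ 0.4732 -0.0932  0.2623] [ 1.8e+02 -1.0e-01  9.7e+00] cm: tx,ty,tz [-0.17 -0.   14.83] az -0.0 W 0.503 F [ 0.8 -0.8 -0. ]
```

View pics/p1.png

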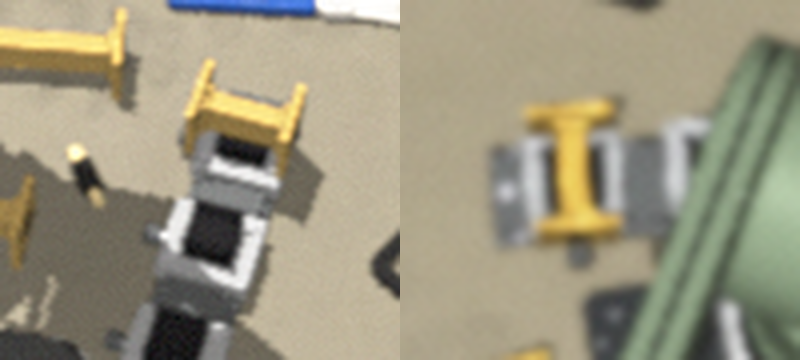

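Section_56 sits level in the end cradle, with its flanges either side of the saddle at (575,170) in the right half. The second brass section is next.

{"op": "send_rows", "data": {"commands": [[-0.17,0.05,4,0,0,0,0.5],[0,0,4,0,0,0,0.5],[0,0,3.5,0,0,0,0.5],[0,0,2,0,0,0,0.5],[0,0,1.33,0,0,0,0.5],[0,0,0,0,0,0,0.5],[0,0,0,0,0,0,1],[0,0,0,0,0,0,1],[0,0,0,0,0,0,1],[0,0,0,0,0,0,1],[0,0,0,0,0,0,1],[0,0,0,0,0,0,1],[0,0,-1,0,0,0,1],[0,0,-3,0,0,0,1],[0,0,-4,0,0,0,1],[0,0,-2,0,0,0,1],[0,0,0,0,0,0,1]]}}

```text
time: 13.2
tcp_pos: [0.4728, -0.0951, 0.2172]
orientation: [179.8, -0.4, 9.7]
contact_force: [0.1, -0.3, -1.0]
grip_width: 0.123
finger_force: 30.0
```

Run:
```python
from fit import *
go(.5995,-.0635,.141,3.8)
```

```text
t 13.2 at [ 0.4728 -0.0951  0.2172] [179.8  -0.4   9.7] cm: tx,ty,tz [13.02 -0.98  7.62] az 0.74 W 0.123 F [ 0.1 -0.3 -1. ]
```

{"op": "send_rows", "data": {"commands": [[3.25,-0.24,0,0,0,0,1],[3.25,-0.24,0,0,0,0,1],[3.25,-0.24,0,0,0,0,1],[3.25,-0.24,0,0,0,0.74,1],[0,0,0,0,0,0,1],[0,0,2,0,0,0,1],[0,0,0,0,0,0,1],[0,0,0,0,0,0,1]]}}

```text
time: 14.0
tcp_pos: [0.5954, -0.0627, 0.1916]
orientation: [-179.9, 0.2, 3.8]
contact_force: [0.5, 0.1, -0.6]
grip_width: 0.123
finger_force: 30.0
```

Run:
```python
from fit import *
go(.5995,-.0635,.141,3.8)
```

```text
t 14.0 at [ 0.5954 -0.0627  0.1916] [-179.9    0.2    3.8] cm: tx,ty,tz [0.4  0.11 5.06] az 0.0 W 0.123 F [ 0.5  0.1 -0.6]
```

{"op": "send_rows", "data": {"commands": [[0.4,0.08,2.0,0,0,0,1],[0,0,1.2,0,0,0,1],[0,0,0.7,0,0,0,1],[0,0,0.5,0,0,0,1],[0,0,0.4,0,0,0,1],[0,0,0.2,0,0,0,1],[0,0,0,0,0,0,1],[0,0,0,0,0,0,1]]}}

```text
time: 14.8
tcp_pos: [0.6014, -0.0634, 0.1437]
orientation: [180.0, -0.0, 3.8]
contact_force: [-0.2, 0.5, -0.6]
grip_width: 0.123
finger_force: 30.0
```

Run:
```python
from fit import *
go(.5995,-.0635,.141,3.8)
```

```text
t 14.8 at [ 0.6014 -0.0634  0.1437] [180.   -0.    3.8] cm: tx,ty,tz [-0.19 -0.01  0.27] az -0.0 W 0.123 F [-0.2  0.5 -0.6]
```

{"op": "send_rows", "data": {"commands": [[-0.1,0,0.2,0,0,0,1],[0,0,0,0,0,0,1],[0,0,0,0,0,0,0.6],[0,0,0,0,0,0,0.6],[0,0,0,0,0,0,0.6],[0,0,0,0,0,0,0.6],[0,0,-1,0,0,0,0.6],[0,0,-3,0,0,0,0.6],[0,0,-4,0,0,0,0.6],[0,0,-4,0,0,0,0.6],[0,0,0,0,0,0,0.6]]}}

```text
time: 15.9
tcp_pos: [0.604, -0.0643, 0.2699]
orientation: [179.7, -0.8, 3.8]
contact_force: [1.0, 0.0, 0.7]
grip_width: 0.398
finger_force: 0.0
```

Run:
```python
from fit import *
go(.4637,.0171,.114,17.4)
```

```text
t 15.9 at [ 0.604  -0.0643  0.2699] [179.7  -0.8   3.8] cm: tx,ty,tz [-13.45  -9.05  15.59] az -1.7 W 0.398 F [1.  0.  0.7]
```

{"op": "send_rows", "data": {"commands": [[-3.36,-2.26,0,0,0,0,0.5],[-3.36,-2.26,0,0,0,0,0.5],[-3.36,-2.26,0,0,0,0,0.5],[-3.36,-2.26,0,0,0,0,0.5],[0,0,0,0,0,-0.85,0.5],[0,0,0,0,0,-0.85,0.5],[0,0,0,0,0,0,0.5],[0,0,0,0,0,0,0.5]]}}

```text
time: 16.7
tcp_pos: [0.4601, 0.0178, 0.2613]
orientation: [180.0, -0.0, 17.3]
contact_force: [0.4, -0.2, -0.2]
grip_width: 0.501
finger_force: 0.0
```

Run:
```python
from fit import *
go(.4637,.0171,.114,17.4)
s=camera("side"); t=camera("top")
for c,k in((t,'top'),(s,'side')): print(k,fitpose(c,.072,[.6,-.063,.066],.026,m=22))
a=cv2.resize(s["frame"][220:310,290:390,::-1],(400,360),interpolation=4); b=cv2.resize(t["frame"][200:260,295:362,::-1],(400,360),interpolation=4)
cv2.imwrite("pics/p2.png",np.hstack([a,b]))
```

```text
t 16.7 at [0.4601 0.0178 0.2613] [180.   -0.   17.3] cm: tx,ty,tz [ 0.32  0.18 14.73] az -0.02 W 0.501 F [ 0.4 -0.2 -0.2]
top (array([ 0.59941875, -0.0631053 ,  0.08719479]), np.float64(123.7270588235294), np.float64(161.64))
side (array([ 0.60058729, -0.06439961,  0.12862362]), np.float64(263.04117647058825), np.float64(413.06))
```

View pics/p2.png

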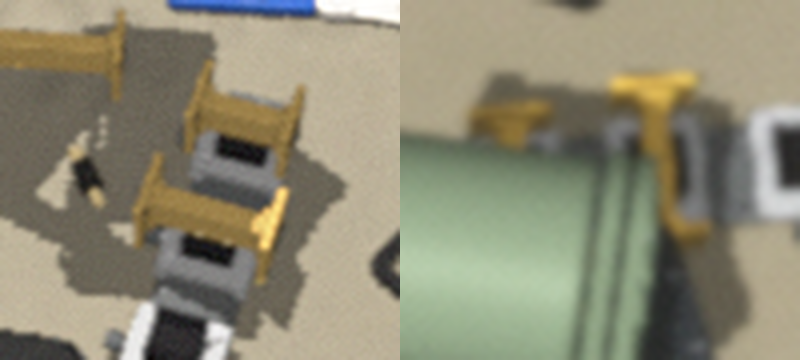

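Section_72 sits level in the second cradle, at (205,220) in the left half. Next I grip the 104.

{"op": "send_rows", "data": {"commands": [[0.32,0.15,4,0,0,0,0.5],[0,0,4,0,0,0,0.5],[0,0,3.5,0,0,0,0.5],[0,0,2,0,0,0,0.5],[0,0,1.2,0,0,0,0.5],[0,0,0,0,0,0,0.5],[0,0,0,0,0,0,1],[0,0,0,0,0,0,1],[0,0,0,0,0,0,1],[0,0,0,0,0,0,1],[0,0,0,0,0,0,1],[0,0,0,0,0,0,1],[0,0,-1,0,0,0,1],[0,0,-3,0,0,0,1],[0,0,-4,0,0,0,1],[0,0,-2,0,0,0,1],[0,0,0,0,0,0,1],[0,0,0,0,0,0,1]]}}

```text
time: 18.6
tcp_pos: [0.4632, 0.0175, 0.2141]
orientation: [-180.0, 0.0, 17.4]
contact_force: [-0.4, -0.9, -2.0]
grip_width: 0.125
finger_force: 30.0
```

Run:
```python
from fit import *
go(.609,-.198,.141,3.8)
```

```text
t 18.6 at [0.4632 0.0175 0.2141] [-180.     0.    17.4] cm: tx,ty,tz [ 7.47 24.92  7.31] az 1.7 W 0.125 F [-0.4 -0.9 -2. ]
```

{"op": "send_rows", "data": {"commands": [[0.93,3.11,0,0,0,0,1],[0.93,3.11,0,0,0,0,1],[0.93,3.11,0,0,0,0,1],[0.93,3.11,0,0,0,0,1],[0.93,3.11,0,0,0,0,1],[0.93,3.11,0,0,0,0,1],[0.93,3.11,0,0,0,0,1],[0.93,3.11,0,0,0,0,1],[0,0,0,0,0,0.85,1],[0,0,0,0,0,0.85,1],[0,0,2,0,0,0,1],[0,0,0,0,0,0,1],[0,0,0,0,0,0,1]]}}

```text
time: 19.9
tcp_pos: [0.6075, -0.1971, 0.1915]
orientation: [-179.8, 0.3, 3.8]
contact_force: [-0.5, 0.6, -1.4]
grip_width: 0.128
finger_force: 30.0
```

Run:
```python
from fit import *
go(.609,-.198,.141,3.8)
```

```text
t 19.9 at [ 0.6075 -0.1971  0.1915] [-179.8    0.3    3.8] cm: tx,ty,tz [0.14 0.1  5.05] az 0.0 W 0.128 F [-0.5  0.6 -1.4]
```

{"op": "send_rows", "data": {"commands": [[0.14,0.08,2.0,0,0,0,1],[0,0,1.2,0,0,0,1],[0,0,0.7,0,0,0,1],[0,0,0.5,0,0,0,1],[0,0,0.4,0,0,0,1],[0,0,0.2,0,0,0,1],[0,0,0,0,0,0,1],[0,0,0,0,0,0,1]]}}

```text
time: 20.7
tcp_pos: [0.6107, -0.1986, 0.1448]
orientation: [180.0, -0.0, 3.8]
contact_force: [-0.1, -0.1, -1.2]
grip_width: 0.122
finger_force: 30.0
```

Run:
```python
from fit import *
go(.609,-.198,.141,3.8)
```

```text
t 20.7 at [ 0.6107 -0.1986  0.1448] [180.   -0.    3.8] cm: tx,ty,tz [-0.16 -0.07  0.38] az -0.0 W 0.122 F [-0.1 -0.1 -1.2]
```

{"op": "send_rows", "data": {"commands": [[-0.1,0,0.3,0,0,0,1],[0,0,0,0,0,0,1],[0,0,0,0,0,0,0.6],[0,0,0,0,0,0,0.6],[0,0,0,0,0,0,0.6],[0,0,0,0,0,0,0.6],[0,0,-1,0,0,0,0.6],[0,0,-3,0,0,0,0.6],[0,0,-4,0,0,0,0.6],[0,0,-4,0,0,0,0.6],[0,0,0,0,0,0,0.6],[0,0,0,0,0,0,0.6]]}}

```text
time: 21.9
tcp_pos: [0.6102, -0.1989, 0.2637]
orientation: [179.9, -0.2, 3.8]
contact_force: [-0.2, -0.8, -0.3]
grip_width: 0.401
finger_force: 0.0
```

Run:
```python
from fit import *
go(.527,.1795,.2,10.8)
```

```text
t 21.9 at [ 0.6102 -0.1989  0.2637] [179.9  -0.2   3.8] cm: tx,ty,tz [ -5.79 -38.31   6.37] az -0.88 W 0.401 F [-0.2 -0.8 -0.3]
```

{"op": "send_rows", "data": {"commands": [[-0.58,-3.83,0,0,0,0,0.5],[-0.58,-3.83,0,0,0,0,0.5],[-0.58,-3.83,0,0,0,0,0.5],[-0.58,-3.83,0,0,0,0,0.5],[-0.58,-3.83,0,0,0,0,0.5],[-0.58,-3.83,0,0,0,0,0.5],[-0.58,-3.83,0,0,0,0,0.5],[-0.58,-3.83,0,0,0,0,0.5],[-0.58,-3.83,0,0,0,0,0.5],[-0.58,-3.83,0,0,0,-0.88,0.5],[0,0,0,0,0,0,0.5],[0,0,0,0,0,0,0.5]]}}

```text
time: 23.1
tcp_pos: [0.525, 0.1802, 0.2595]
orientation: [180.0, 0.2, 10.9]
contact_force: [-0.4, -1.3, 0.5]
grip_width: 0.503
finger_force: 0.0
```

Run:
```python
from fit import *
s=camera("side"); t=camera("top")
for L,p in((.072,[.6,-.063,.066]),(.104,[.609,-.198,.066])):
    for c,k in((t,'top'),(s,'side')): print(k,fitpose(c,L,p,.026,m=24))
a=cv2.resize(s["frame"][150:345,260:400,::-1],(400,557),interpolation=4); b=cv2.resize(t["frame"][195:265,295:410,::-1],(400,243),interpolation=4)
cv2.imwrite("pics/p3.png",np.hstack([a,np.vstack([b,np.zeros((557-243,400,3),np.uint8)])]))
go(.527,.1795,.129,10.8)
```

```text
top (array([ 0.59905129, -0.06258903,  0.05338308]), np.float64(161.50666666666666), np.float64(303.76))
side (array([ 0.60060082, -0.0646148 ,  0.12314896]), np.float64(341.33725490196076), np.float64(415.52))
top (array([ 0.60838148, -0.19699672,  0.06606235]), np.float64(71.31372549019608), np.float64(277.68))
side (array([ 0.70560123, -0.18735468, -0.41407769]), np.float64(84.1772549019608), np.float64(85.96))
t 23.2 at [0.5258 0.1789 0.2601] [1.80e+02 1.00e-01 1.08e+01] cm: tx,ty,tz [ 0.13 -0.04 13.11] az -0.0 W 0.505 F [-0.2 -0.1  0.6]
```

View pics/p3.png

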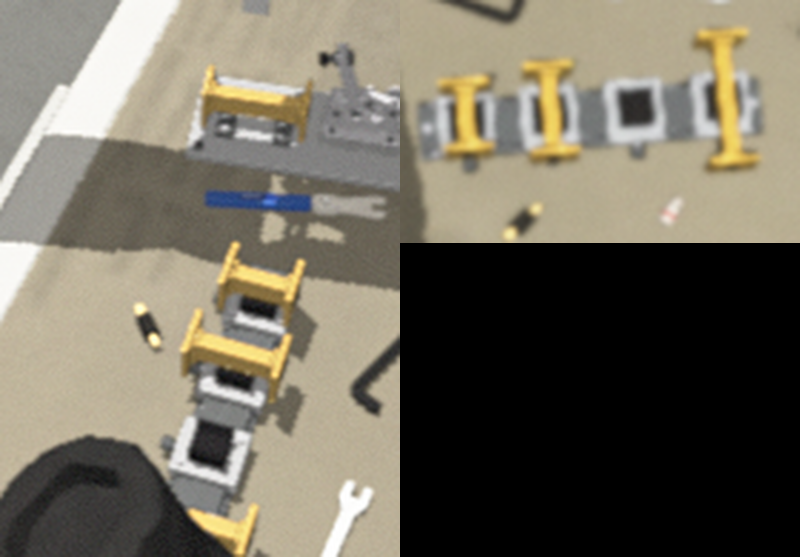

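Three sections lie well centred in their cradles at (465,115), (550,108) and (728,97). The third cradle, at (635,105), is empty, and section_88 sits in the open fixture at (255,100). I'm descending on it.

{"op": "send_rows", "data": {"commands": [[0.1,0,4,0,0,0,0.5],[0,0,3,0,0,0,0.5],[0,0,2.5,0,0,0,0.5],[0,0,1.5,0,0,0,0.5],[0,0,1.0,0,0,0,0.5],[0,0,0.8,0,0,0,0.5],[0,0,0.2,0,0,0,0.5],[0,0,0,0,0,0,0.5]]}}

```text
time: 24.0
tcp_pos: [0.5277, 0.1799, 0.1318]
orientation: [180.0, -0.1, 10.8]
contact_force: [0.5, 0.9, -0.4]
grip_width: 0.498
finger_force: 0.0
```

{"op": "send_rows", "data": {"commands": [[0,0,0.1,0,0,0,1],[0,0,0,0,0,0,1],[0,0,0,0,0,0,1],[0,0,0,0,0,0,1],[0,0,0,0,0,0,1],[0,0,0,0,0,0,1],[0,0,-0.5,0,0,0,1],[0,0,-1,0,0,0,1],[0,0,-1,0,0,0,1],[0,0,0,0,0,0,1]]}}

```text
time: 25.0
tcp_pos: [0.5286, 0.1802, 0.1576]
orientation: [180.0, -0.3, 10.8]
contact_force: [-0.1, -0.1, -1.2]
grip_width: 0.123
finger_force: 29.9
```

Run:
```python
from fit import *
s=camera("side"); go(.6045,-.1302,.143,3.8)
cv2.imwrite("pics/p4.png",cv2.resize(s["frame"][120:230,310:430,::-1],(600,550),interpolation=4))
```

```text
t 25.05 at [0.5282 0.1801 0.1568] [180.   -0.2  10.8] cm: tx,ty,tz [ 1.66 31.91  1.38] az 0.88 W 0.122 F [-0.4  0.3 -0.5]
```

View pics/p4.png

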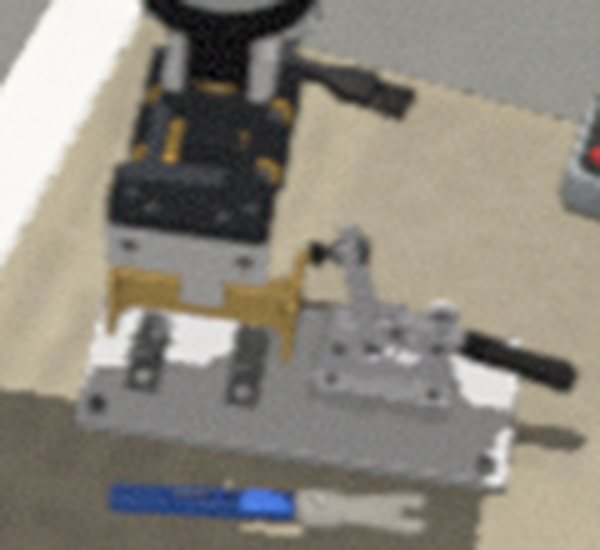

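Section_88 is up clear of the seats, its far flange at (300,300) just beside the clamp foot at (318,250). I back it off first, then raise it.

{"op": "send_rows", "data": {"commands": [[-2,0,0,0,0,0,1],[-2,0,0,0,0,0,1],[0,0,-2,0,0,0,1],[0,0,-4,0,0,0,1],[0.51,3.19,0,0,0,0,1],[0.51,3.19,0,0,0,0,1],[0.51,3.19,0,0,0,0,1],[0.51,3.19,0,0,0,0,1],[0.51,3.19,0,0,0,0,1],[0.51,3.19,0,0,0,0,1],[0.51,3.19,0,0,0,0,1],[0.51,3.19,0,0,0,0,1],[0.51,3.19,0,0,0,0,1],[0.51,3.19,0,0,0,0.88,1],[0,0,0,0,0,0,1],[0,0,0,0,0,0,1]]}}

```text
time: 26.65
tcp_pos: [0.5976, -0.1317, 0.2147]
orientation: [-179.9, 0.1, 3.8]
contact_force: [-0.1, 0.7, -1.2]
grip_width: 0.119
finger_force: 29.9
```

Run:
```python
from fit import *
go(.6045,-.1302,.145,3.8)
```

```text
t 26.65 at [ 0.5976 -0.1317  0.2147] [-1.799e+02  1.000e-01  3.800e+00] cm: tx,ty,tz [ 0.7  -0.1   6.97] az -0.0 W 0.119 F [-0.1  0.7 -1.2]
```

{"op": "send_rows", "data": {"commands": [[0.65,-0.1,2.5,0,0,0,1],[0,0,1.5,0,0,0,1],[0,0,1,0,0,0,1],[0,0,0,0,0,0,1],[0,0,0,0,0,0,1]]}}

```text
time: 27.15
tcp_pos: [0.6042, -0.1294, 0.1652]
orientation: [-180.0, 0.0, 3.8]
contact_force: [-0.2, -0.2, -0.0]
grip_width: 0.123
finger_force: 29.9
```

Run:
```python
from fit import *
go(.6045,-.1302,.1455,3.8)
```

```text
t 27.15 at [ 0.6042 -0.1294  0.1652] [-180.     0.     3.8] cm: tx,ty,tz [0.03 0.08 1.97] az 0.0 W 0.123 F [-0.2 -0.2 -0. ]
```

{"op": "send_rows", "data": {"commands": [[0,0.06,0.8,0,0,0,1],[0,0,0.5,0,0,0,1],[0,0,0.3,0,0,0,1],[0,0,0.3,0,0,0,1],[0,0,0,0,0,0,1],[0,0,0,0,0,0,1]]}}

```text
time: 27.75
tcp_pos: [0.6044, -0.1305, 0.1462]
orientation: [-180.0, 0.0, 3.8]
contact_force: [-0.2, 0.1, -1.1]
grip_width: 0.123
finger_force: 29.9
```

Run:
```python
from fit import *
go(.6045,-.1302,.1455,3.8)
```

```text
t 27.75 at [ 0.6044 -0.1305  0.1462] [-180.     0.     3.8] cm: tx,ty,tz [ 0.01 -0.03  0.07] az -0.0 W 0.123 F [-0.2  0.1 -1.1]
```

{"op": "send_rows", "data": {"commands": [[0,0,0.1,0,0,0,1],[0,0,0,0,0,0,1],[0,0,0,0,0,0,0.6],[0,0,0,0,0,0,0.6],[0,0,0,0,0,0,0.6],[0,0,0,0,0,0,0.6],[0,0,-1,0,0,0,0.6],[0,0,-3,0,0,0,0.6],[0,0,-4,0,0,0,0.6],[0,0,-4,0,0,0,0.6],[-1,-4,-1,0,0,0,0.6],[-1,-4,0,0,0,0,0.6],[-1,-4,0,0,0,0,0.6],[-1,-4,0,0,0,0,0.6],[-1,-4,0,0,0,0,0.6],[-1,-4,0,0,0,0,0.6],[-1,-4,0,0,0,0,0.6],[-1,-4,0,0,0,0,0.6],[0,0,0,0,0,0,0.6],[0,0,0,0,0,0,0.6]]}}

```text
time: 29.75
tcp_pos: [0.5032, 0.1842, 0.276]
orientation: [180.0, -0.1, 3.9]
contact_force: [0.8, -0.9, 0.1]
grip_width: 0.398
finger_force: 0.0
```

Run:
```python
from fit import *
s=camera("side"); t=camera("top")
print(fitpose(t,.088,[.6045,-.13,.066],.026,m=24),fitpose(s,.088,[.6045,-.13,.066],.026,m=24))
a=cv2.resize(s["frame"][230:345,280:390,::-1],(400,418),interpolation=4); b=cv2.resize(t["frame"][195:265,295:410,::-1],(400,243),interpolation=4)
cv2.imwrite("pics/p5.png",np.hstack([a,np.vstack([b,np.zeros((418-243,400,3),np.uint8)])]))
go(0,0,0,0)
```

```text
(array([ 0.60489122, -0.12969312,  0.06914591]), np.float64(232.7478431372549), np.float64(400.21999999999997)) (array([ 0.60551592, -0.13249394,  0.11154463]), np.float64(350.73960784313726), np.float64(412.79999999999995))
t 29.85 at [0.5038 0.1828 0.2758] [ 1.8e+02 -1.0e-01  3.8e+00] cm: tx,ty,tz [-51.47  14.94  27.58] az 0.47 W 0.404 F [ 0.6 -0.3  1. ]
```

View pics/p5.png

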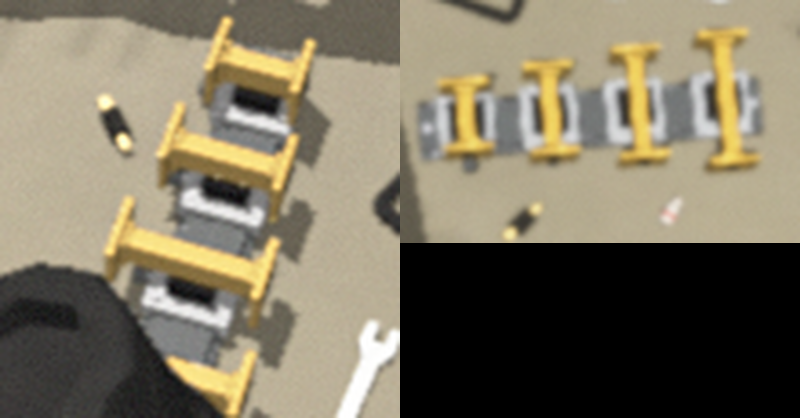

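All four sections lie level and centred in the cradles, growing longer from left to right at (465,115), (550,108), (637,103) and (728,97). I'll do one depth check and then hand in.

Run:
```python
from fit import *
t=camera("top"); C=cloud(t)
for x,y in((.596,.002),(.5995,-.063),(.6045,-.1295),(.609,-.197)):
    z=[]
    for d in np.arange(-.016,.017,.004):
        u,v=np.round(proj(t,[x+d,y,.056])[0]).astype(int); z.append(C[v,u,2])
    print(np.round(np.mean(z),4),np.round(z,3))
print(hand_in())
```

```text
0.0543 [0.049 0.052 0.057 0.055 0.056 0.062 0.05  0.057 0.052]
0.0557 [0.054 0.056 0.056 0.055 0.056 0.059 0.053 0.056 0.056]
0.0528 [0.053 0.056 0.051 0.055 0.051 0.054 0.053 0.049 0.053]
0.0531 [0.053 0.055 0.049 0.048 0.054 0.058 0.056 0.056 0.051]
the job is handed in; nothing more can be done
None
```

The clamp is open, all four sections lie in the cradles from shortest at the fixture end to longest at the far end, and the job is handed in; my last pictures and a depth check showed all four seated and centred, but no verdict was reported back.

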